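# Set the click-stop lay gauge to its third click

## Task

Set the lay gauge for the next sheet: with a fingertip push its sliding stop back against the broad closed end of the gauge, so that the count starts from zero, then push it out to the third click, without going past that click, and leave it resting there. Only push the stop, gently, never grip it, and leave the other things on the table where they are.

Things in the scene. Friction and masses are not known exactly. Their poses are not given: they have to be found in the camera images.
- gauge_base: Lay gauge, fixed to the table: grey plate 100 x 230 x 12 mm with a steel rail along it. Origin: centre of its underside; z up; +y along the rail, the way the stop moves OUT from zero. Closed (zero) end at -y: block 90 mm wide, inner face y = -90 mm, top z = 42 mm. Open end at +y: block 30 mm wide, inner face y = +91 mm, top z = 36 mm.
- gauge_stop (a joint): Travel of the sliding stop, m: 0 = at the closed end (rigid), growing to 0.142 at the open end. Starts at 0.01 to 0.06. Friction under 0.5 N; free before the first ridge. Its sprung roller rides over the notch bar: each ridge takes a push of about 5 N to cross, then the stop snaps by itself to the middle of the next notch (a click) and stays when let go.
- tab_top (a point): Top centre of the stop's upright dark steel finger tab, the part to push: 12 mm thick along the slide (faces 6 mm either side), 30 mm wide across, from 41 to 88 mm above the table, on a saddle 36 mm long (18 mm either side) and 50 mm wide whose top is 41.5 mm up. In the gauge's frame: x = 12 mm, y = -72 mm + travel, z = 88 mm.
- click_roller (a point): Centre of the stop's steel click roller (10 mm diameter) as when seated in a notch; under the short arm on the robot's side of the saddle, level with the tab's middle along the slide (gauge x = -32 mm, y = -72 mm + travel). Moves with the stop.
- notch_bar: Steel bar 22 x 106 x 13 mm fixed on the plate on the robot's side of the rail, at a varying place along it. Six round ridges 18 mm apart leave five notches. Axes as the gauge's; origin under the middle of the first notch, nearest the closed end. Notch k at y = 18 mm x (k - 1): the third at 36 mm; ridges at -9, 9, 27, 45, 63, 81 mm. First notch at 27 to 47 mm of travel.
- loupe: Black stand loupe, 40 mm diameter, 40 mm tall, loose, in front of the gauge; origin under its centre. Not to be disturbed.
- loose_quoin: Grey steel quoin 18 x 53 x 18 mm, loose, behind the gauge; origin under its centre. Not to be disturbed.
- whetstone: Rubbing stone 34 x 74 x 12 mm, loose, behind the gauge; origin under its centre. Not to be disturbed.
- eraser: Eraser 21 x 42 x 11 mm, loose, on the left; origin under its centre. Not to be disturbed.
- ink_tin: Round ink tin, 88 mm across, 47 mm tall, loose, on the right; origin under its centre. Not to be disturbed.
- type_brush: Wooden type brush 40 x 177 x 42 mm, loose, on the right; origin under its centre. Not to be disturbed.
- planer_block: Wooden planing block 68 x 152 x 40 mm, loose, on the left near the table's front; origin under its centre. Not to be disturbed.
There are look-alikes about, which are no part of the job. Of the things like the gauge_base, leave any that is brown; of the rest the larger one is meant.

How it is judged:
By the outcome, as a careful person would: the job done as asked, in the order asked, and still so for the second after the job is handed in, with the robot touching nothing.
It also fails if it takes over 48 s, if anything falls off the work surface, if the arm or the gripper's body presses on something with over 40 N, if the wrist force passes 120 N, or if a joint passes its speed limit or range.

## Robot

A 6-joint arm with a two-finger parallel gripper is mounted at the origin on a cart in front of the work surface, level with it; the furniture and walls round the work are solid. World frame = base frame: x ahead of the robot, y to its left, z up, the work surface at z = 0. Lengths are in m, angles in degrees, forces in N, time in s.
With the tool pointing down it reaches from about 0.35 to 0.775 m from the base axis. Payload 7.3 kg.
Tool frame: the origin (TCP) lies midway between the tips of the shut fingers; the grasp point (between the pads) lies 19 mm behind it; z points along the fingers, y is the direction in which the jaws open and shut (so a half turn about z gives the same grasp; the last joint's range is limited). The gripper opens to 92 mm and grips with 3 to 60 N. Pads are 19 mm wide; open, the fingers measure 130 mm over their backs; the gripper's body (75 mm by 190 mm) begins 47 mm behind the grasp point.
Start: joints at [57.754, 19.595, 87.324, -0, 73.075, -8.365], TCP at [0.213, 0.48, 0.227] pointing down, gripper open.
Joint ranges: [-145.02, 145.02], [-44.19, 115.74], [2.07, 154.8], [-57.11, 237.11], [16.16, 152.29], [-177.93, 177.93]. Speed limits (degrees/s): [147.25, 147.25, 180, 180, 180, 180].

## Interface

Orientations are given as a 3x3 rotation matrix whose columns are the frame's x, y, z axes.
In Python, from workcell import readout, capture, get_calibration, finish_job, spotter gives the robot as it stands.
- The arm moves only by the shell command python3 -m pendant 'ROWS' [OPENING] [FORCE]. ROWS is JSON, a list of rows, each a list of 4 numbers: the shift along the tool's x, y, z in mm, then the turn about the tool's z in rad. In form: [[tx, ty, tz, roll], ...]. A call has exactly 8 rows; each row shifts and turns the commanded pose from where the row before left it, along the tool's axes as they then stand; what a row does not reach is not made up. A row lasts 1/10 s, in which the tool goes at most 50 mm and 8.59 degrees, less where a joint would pass 70% of its speed; a pose out of reach is approached as far as the arm can. A call is refused whole if a number of a shift passes 50 or a number of a turn 0.15, either way. A call with a gripper value outside its range is refused whole. OPENING is the opening, from 0 (shut) to 1 (fully open), set as the call begins (- or left out, the last holds). The fingers move at their own pace and stop on an object; FORCE is the grip in N (left out, the last holds). Time passes only in rows, so rows that do not move let the fingers close, or fill a call up. It gives the time, the measured TCP pose, the force and the opening at its end, in the units of the state.
- readout.state(): the state, without advancing time (a new reading comes with each control period).
- capture(name): name is "scene" or "top" or "wrist"; returns the picture (384x512x3 uint8, red, green, blue); there is no depth.
- get_calibration(name): a dict with "fovy" (degrees; the focal length in pixels is half the picture's height over the tangent of half this angle, whatever the lens; pixels are square), "cx", "cy" (the principal point, pixels), "R" (3x3) and "t" (3): a world point X has camera coordinates R X + t. Camera axes: x right, y down, z forward; pixel columns grow to the right and rows downward; lengths in m; the calibration is good to about 2 mm. A picture is of the moment at which its call begins: read the wrist's pose just before it. get_calibration takes no time and is no camera call; for the wrist camera it gives the pose at the moment of the call.
- finish_job(): hands the job in, once; it reports no verdict.
Trained networks look in the newest picture that a camera, given by its name, has taken for a name from the list of things; names that differ only in an ending like _2 or _b are one class to them, and where a whole thing is asked for, a point or a joint stands for the part that bears it (a point fixed in the world has none). Each returns a list of dicts, best first, with "p" (0 to 1); they miss things now and then, are a little off and sometimes report something else, mostly with a low value. They report only what shows in the picture. A call takes as long as a camera call. They do not tell look-alikes from the thing itself.
- spotter.regions_of(camera, name): "mask" (384x512 bool, what is visible of it).
- spotter.mark_of(camera, name): "location" ([x, y, z] in m, in world coordinates, good to about 4 mm: a listed point, or the origin of a listed thing).
The state is a dict: "time_s": time; "q": joint angles; "qvel": joint speeds; "tau": joint torques, N m; "eef_pos": TCP position; "ee_rot": TCP orientation; "contact_force": force on the tool from outside, world axes, zero at the start; "torque": the same for the moment, N m; "grip_width": finger opening in m.
Only numpy, scipy, OpenCV 4.12 (cv2) and the standard library are available. Lean on these libraries where they do the work, as an engineer would, in place of code of your own. Each camera call takes 0.05 s, during which the arm holds its last target. There are 200 camera calls.

## Working session

There is one attempt and no reset: what is moved stays moved. The work goes in short steps, Python scripts to look and compute and a shell command to move; the robot and the scene stay as the last step left them, time stands still between calls to the robot, and variables do not carry over. Pictures are saved under pics/ and viewed, about 8 in all and at most 12, crops included, and the job is handed in when it is done.

```bash
mkdir -p pics
cat > h.py <<'E'
import numpy as np, cv2
from workcell import readout, capture, get_calibration, finish_job, spotter
def proj(c,P):
    k=get_calibration(c); f=192/np.tan(np.radians(k["fovy"]/2))
    X=np.array(k["R"])@np.array(P,float).T+np.array(k["t"])[:,None]
    return (f*X[:2]/X[2]+np.array([[k["cx"]],[k["cy"]]])).T
def save(n,im,s=1.5): cv2.imwrite("pics/"+n,cv2.resize(im[:,:,::-1],None,fx=s,fy=s,interpolation=cv2.INTER_CUBIC))
E
python3 - <<'E'
from h import *
a=capture("scene"); b=capture("top")
save("top.png",b); save("scene.png",a)
print(readout.state()["time_s"])
for c in("top","scene"):
  k=get_calibration(c);print(c,k["fovy"],-np.array(k["R"]).T@k["t"])
  for n in("gauge_base","tab_top","click_roller","notch_bar","loupe"):
    for d in spotter.mark_of(c,n)[:3]: print(c,n,round(d["p"],2),np.round(d["location"],3),proj(c,[d["location"]]).round(0)[0])
st=readout.state();print(st["time_s"],st["ee_rot"])
E
```

```text
0.1
top 54.0621220974653 [ 0.34267256 -0.03137804  1.3516195 ]
top gauge_base 0.81 [ 0.367 -0.128 -0.002] [283. 237.]
top gauge_base 0.74 [ 0.428  0.153 -0.001] [204. 219.]
top gauge_base 0.72 [ 0.574 -0.057  0.004] [263. 179.]
top tab_top 0.66 [0.443 0.105 0.061] [216. 213.]
top tab_top 0.63 [ 0.369 -0.188  0.066] [302. 236.]
top tab_top 0.61 [ 0.576 -0.108  0.088] [278. 174.]
top click_roller 0.55 [ 0.533 -0.097  0.03 ] [274. 189.]
top click_roller 0.54 [0.41  0.107 0.02 ] [216. 223.]
top click_roller 0.43 [ 0.333 -0.185  0.022] [299. 246.]
top notch_bar 0.53 [ 0.539 -0.08   0.01 ] [269. 188.]
top loupe 0.19 [ 0.668 -0.395 -0.003] [355. 155.]
scene 55.17600855420488 [-0.11577967 -0.57457939  0.67383898]
scene gauge_base 0.67 [ 0.374 -0.133  0.001] [238. 263.]
scene gauge_base 0.61 [0.432 0.152 0.003] [180. 207.]
scene tab_top 0.8 [ 0.375 -0.186  0.064] [255. 254.]
scene tab_top 0.6 [ 0.577 -0.11   0.086] [280. 196.]
scene tab_top 0.41 [0.437 0.103 0.058] [191. 198.]
scene click_roller 0.59 [ 0.534 -0.102  0.024] [268. 220.]
scene click_roller 0.54 [0.41  0.108 0.021] [184. 212.]
scene notch_bar 0.69 [ 0.543 -0.083  0.014] [264. 218.]
scene loupe 0.63 [0.469 0.002 0.002] [225. 222.]
0.6 [[-9.14379976e-01  4.04857084e-01  9.01805232e-06]
 [ 4.04857084e-01  9.14379974e-01  7.10673508e-05]
 [ 2.05261940e-05  6.86335849e-05 -9.99999997e-01]]
```

Run:
```python
import cv2
a=cv2.imread("pics/top.png");b=cv2.imread("pics/scene.png")
cv2.imwrite("pics/c1.png",cv2.resize(a[190:440,230:530],None,fx=2.6,fy=2.4,interpolation=cv2.INTER_CUBIC))
```

```text
(no output)
```

View pics/c1.png

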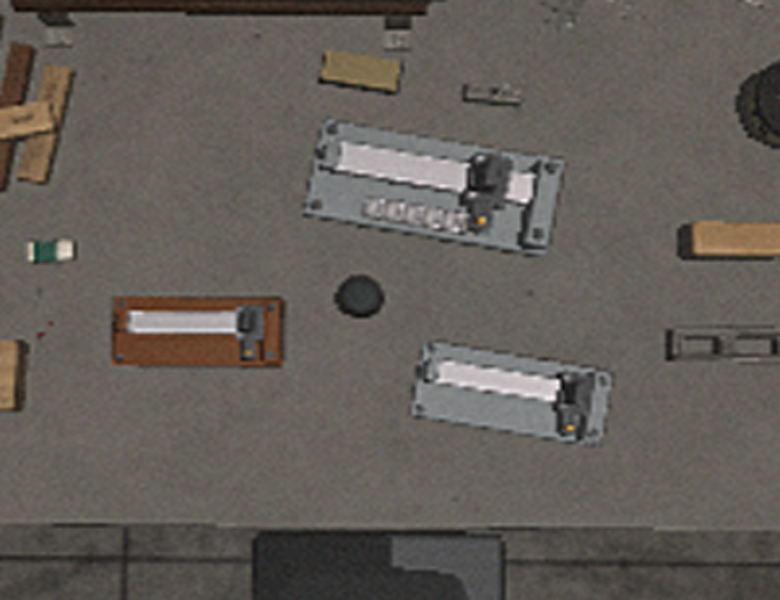

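View pics/scene.png

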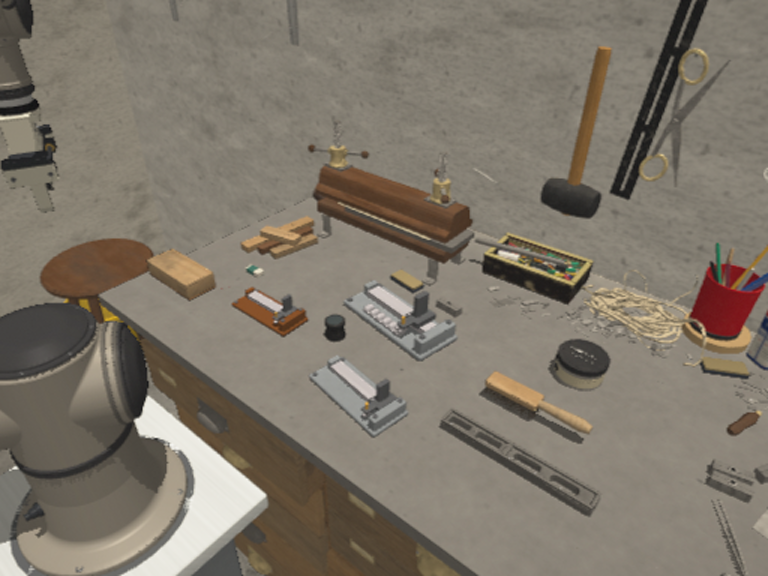

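Top view (crop; full-image pixels):
- **Look-alikes:** the larger grey gauge with a notch bar is at about (263,179), a small grey one at (283,237) and a brown one at (204,219).
- **Choice:** the larger grey one. It is also the only one with ridges.
- **Its layout:** the broad closed end is on the right (world −y), and the tab is at about (278,174).

I'll move above it with the fingers shut for a close look.

```bash
python3 -m pendant '[[-38,-29,0,0],[-38,-29,0,0],[-38,-29,0,0],[-38,-29,0,0],[-38,-29,0,0],[-38,-29,0,0],[-38,-29,0,0],[-38,-29,0,0]]' 0 10
python3 -m pendant '[[-38,-29,0,0.15],[-42,-23,0,0.15],[-45,-17,0,0.15],[-47,-10,0,0.15],[-48,-3,0,0.15],[0,0,0,0.15],[0,0,0,0.15],[0,0,0,0.15]]'
python3 - <<'E'
from h import *
w=capture("wrist"); save("w1.png",w)
k=get_calibration("wrist");print(k["fovy"],-np.array(k["R"]).T@k["t"]);print(np.round(k["R"],3))
for c in("wrist",):
  for n in("gauge_base","tab_top","click_roller","notch_bar"):
    for d in spotter.mark_of(c,n)[:3]: print(c,n,round(d["p"],2),np.round(d["location"],4),proj(c,[d["location"]]).round(0)[0])
st=readout.state();print(st["time_s"],st["q"])
E
```

```text
time_s: 1.4
eef_pos: [0.3972, 0.1431, 0.227]
ee_rot: [[-0.914, 0.405, 0.001], [0.405, 0.914, 0.0], [-0.001, 0.001, -1.0]]
contact_force: [0.8, 0.4, -0.2]
grip_width: 0.0326
time_s: 2.2
eef_pos: [0.511, -0.0667, 0.2265]
ee_rot: [[0.053, 0.999, -0.0], [0.999, -0.053, 0.0], [0.0, -0.0, -1.0]]
contact_force: [-0.7, -0.6, 0.7]
grip_width: 0.0004
69.55691312029035 [0.51616033 0.00519209 0.38331546]
[[ 0.998 -0.06  -0.001]
 [-0.058 -0.963  0.265]
 [-0.016 -0.264 -0.964]]
wrist gauge_base 0.96 [ 0.3765 -0.1316 -0.0008] [169. 221.]
wrist gauge_base 0.27 [ 0.536  -0.1055  0.029 ] [277. 205.]
wrist tab_top 0.58 [0.4453 0.1079 0.0611] [186.  20.]
wrist click_roller 0.58 [0.4072 0.1067 0.0168] [164.  36.]
wrist click_roller 0.42 [ 0.6624 -0.3963 -0.0007] [353. 359.]
wrist notch_bar 0.56 [ 0.5394 -0.0822  0.0146] [279. 186.]
2.45 [-1.58883999e+01  1.85591618e+01  8.88482896e+01  3.29623991e-03
  7.25884443e+01 -1.34748870e+01]
```

View pics/w1.png

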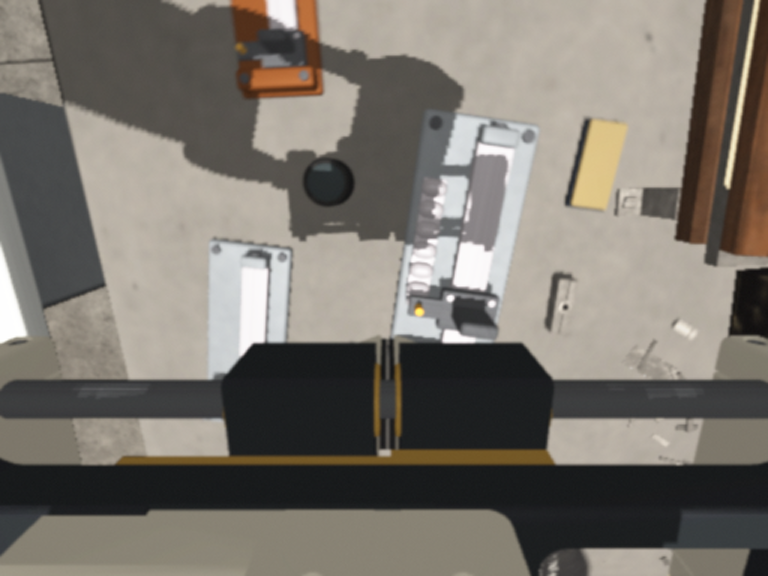

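```bash
cat >> h.py <<'E'
def ray(c,uv,z):
    k=get_calibration(c); f=192/np.tan(np.radians(k["fovy"]/2)); R=np.array(k["R"]); o=-R.T@k["t"]
    d=np.c_[(np.array(uv,float)-[k["cx"],k["cy"]])/f,np.ones(len(uv))]@R
    return o+d*((z-o[2])/d[:,2])[:,None]
E
python3 - <<'E'
from h import *
P=ray("wrist",np.array([[427,110],[538,124],[393,335],[500,338]])/1.5,.012);print(P.round(4))
u=P[0]-P[2];print("width",np.linalg.norm(P[0]-P[1]),"left edge dir",np.degrees(np.arctan2(u[0],u[1])), "end edge", np.degrees(np.arctan2(-(P[1]-P[0])[1],(P[1]-P[0])[0])))
u=P[1]-P[3];print("right edge",np.degrees(np.arctan2(u[0],u[1])))
print("screws tab-ish", ray("wrist",np.array([[434,183],[420,283],[419,312]])/1.5,.022).round(4))
w=cv2.imread("pics/w1.png")
cv2.imwrite("pics/w2.png",cv2.resize(w[100:350,380:560],None,fx=3,fy=2.4 if 0 else 3)[:600*2][:750])
m=cv2.imread("pics/top.png")
# top-cam plate corners via mask
capture("top")
for d in spotter.regions_of("top","gauge_base")[:4]:
    mm=d["mask"].astype(np.uint8); r=cv2.minAreaRect(cv2.findNonZero(mm)); print(d["p"],r)
    b=ray("top",cv2.boxPoints(r),.012); print(b.round(4).tolist(), "c",b.mean(0).round(4))
E
```

```text
[[ 0.5502  0.0606  0.012 ]
 [ 0.6426  0.046   0.012 ]
 [ 0.5146 -0.1365  0.012 ]
 [ 0.6167 -0.1438  0.012 ]]
width 0.09353828284712526 left edge dir 10.231402091635955 end edge 9.010464134512423
right edge 7.7496085040433496
screws tab-ish [[ 0.5542  0.0021  0.022 ]
 [ 0.5407 -0.084   0.022 ]
 [ 0.5392 -0.1113  0.022 ]]
0.97 ((204.0, 217.5), (19.0, 42.0), 90.0)
[[0.4646, 0.228, 0.012], [0.4659, 0.0782, 0.012], [0.3984, 0.0768, 0.012], [0.3971, 0.2255, 0.012]] c [0.4315 0.1521 0.012 ]
0.85 ((296.05767822265625, 237.2115478515625), (26.083446502685547, 21.96500587463379), 11.309932708740234)
[[0.3355, -0.1219, 0.012], [0.4112, -0.1373, 0.012], [0.3939, -0.2279, 0.012], [0.3185, -0.2118, 0.012]] c [ 0.3648 -0.1747  0.012 ]
0.59 ((237.82835388183594, 178.46810913085938), (33.56850051879883, 19.050735473632812), 62.650123596191406)
[[0.6114, 0.0933, 0.012], [0.6444, 0.0324, 0.012], [0.5353, -0.0247, 0.012], [0.5031, 0.0357, 0.012]] c [0.5735 0.0342 0.012 ]
```

Wrist view: the tab and saddle are at about (470,312), the roller arm with its orange dot at (419,312), and the ridges run from (420,285) to (434,183). The stop is short of the first ridge, at about 23 mm of travel. Notch 1 is at about 43 mm, and the gauge yaw is about 9.5°.

Next I'll go to the open side of the tab, staying high.

```bash
python3 -m pendant '[[0,0,0,0.113],[3,37,0,0],[0,37,0,0],[0,0,40,0],[0,0,40,0],[0,0,20,0],[0,0,0,0],[0,0,0,0]]' 0
python3 - <<'E'
from h import *
s=capture("scene"); w=capture("wrist")
a=cv2.resize(s[120:270,190:350],None,fx=3.5,fy=3.5,interpolation=cv2.INTER_CUBIC)
cv2.imwrite("pics/s2.png",a[:,:,::-1])
for n in("tab_top","notch_bar","click_roller"):
    for c in("scene","wrist"):
      for d in spotter.mark_of(c,n)[:3]: print(c,n,round(d["p"],2),np.round(d["location"],4))
st=readout.state();print(st["time_s"],st["contact_force"])
E
```

```text
time_s: 3.35
eef_pos: [0.5849, -0.0748, 0.1274]
ee_rot: [[0.157, 0.988, 0.001], [0.988, -0.157, -0.0], [0.0, 0.001, -1.0]]
contact_force: [-0.0, 0.3, 0.1]
grip_width: 0.0005
scene tab_top 0.61 [ 0.3728 -0.1845  0.068 ]
scene tab_top 0.58 [ 0.5817 -0.1086  0.0874]
scene tab_top 0.42 [0.4374 0.1026 0.0602]
scene notch_bar 0.57 [ 0.5411 -0.0798  0.0097]
wrist notch_bar 0.64 [ 0.5385 -0.0844  0.0137]
wrist notch_bar 0.32 [ 0.4644  0.0075 -0.0038]
scene click_roller 0.61 [ 0.5362 -0.1024  0.0247]
scene click_roller 0.53 [ 0.3369 -0.1801  0.0206]
scene click_roller 0.47 [0.4057 0.1076 0.0197]
wrist click_roller 0.72 [ 0.5342 -0.104   0.0275]
wrist click_roller 0.55 [0.409  0.1083 0.0178]
3.75 [-0.29185716  0.02877426  0.16820899]
```

View pics/s2.png

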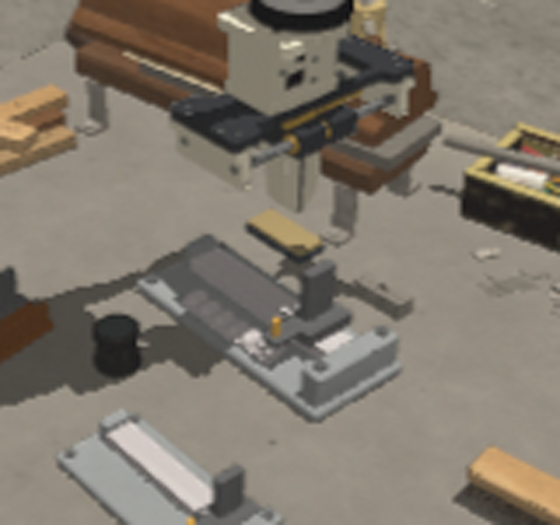

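The scene crop shows the fingers high over the open side, lined up with the tab at (318,290). The broad closed block is at (350,360). I'll descend and push the tab toward it.

```bash
python3 -m pendant '[[0,0,33,0.008],[0,0,33,0],[0,0,0,0],[-4,0,0,0],[-4,0,0,0],[-3,0,0,0],[-3,0,0,0],[-2,0,0,0]]'
python3 -m pendant '[[-2,0,0,0],[-2,0,0,0],[-2,0,0,0],[-2,0,0,0],[-2,0,0,0],[-2,0,0,0],[-2,0,0,0],[-2,0,0,0]]'
python3 - <<'E'
from h import *
s=capture("scene")
for d in spotter.mark_of("scene","tab_top")[:3]: print(round(d["p"],2),np.round(d["location"],4))
cv2.imwrite("pics/s3.png",cv2.resize(s[140:260,200:340],None,fx=4,fy=4,interpolation=cv2.INTER_CUBIC)[:,:,::-1])
st=readout.state();print(st["time_s"],st["contact_force"])
E
```

```text
time_s: 4.55
eef_pos: [0.5821, -0.0911, 0.0615]
ee_rot: [[0.167, 0.986, 0.001], [0.986, -0.167, -0.0], [-0.0, 0.001, -1.0]]
contact_force: [0.5, 0.6, -0.1]
grip_width: 0.0002
time_s: 5.35
eef_pos: [0.579, -0.1065, 0.0606]
ee_rot: [[0.166, 0.986, -0.0], [0.986, -0.166, 0.0], [0.0, -0.0, -1.0]]
contact_force: [0.0, -0.5, 0.2]
grip_width: 0.0003
0.82 [ 0.3724 -0.1832  0.0663]
0.59 [ 0.5759 -0.1238  0.0871]
0.46 [0.4395 0.1044 0.0602]
5.45 [ 0.66924029 -0.21586427  0.81723495]
```

```bash
python3 -m pendant '[[-1,0,0,0],[-1,0,0,0],[-1,0,0,0],[-1,0,0,0],[-1,0,0,0],[-0.5,0,0,0],[-0.5,0,0,0],[0,0,0,0]]'
python3 -m pendant '[[-0.5,0,0,0],[-0.5,0,0,0],[-0.5,0,0,0],[-0.5,0,0,0],[0,0,0,0],[0,0,0,0],[0,0,0,0],[0,0,0,0]]'
```

```text
time_s: 6.25
eef_pos: [0.5782, -0.1124, 0.0607]
ee_rot: [[0.166, 0.986, 0.0], [0.986, -0.166, 0.0], [0.0, 0.0, -1.0]]
contact_force: [-0.8, 0.4, -0.4]
grip_width: 0.0005
time_s: 7.05
eef_pos: [0.5779, -0.1143, 0.0607]
ee_rot: [[0.166, 0.986, 0.0], [0.986, -0.166, 0.0], [0.0, 0.0, -1.0]]
contact_force: [-0.1, -0.2, -0.2]
grip_width: 0.0004
```

```bash
python3 -m pendant '[[-0.5,0,0,0],[-0.5,0,0,0],[-0.5,0,0,0],[-0.5,0,0,0],[0,0,0,0],[0,0,0,0],[0,0,0,0],[0,0,0,0]]'
python3 - <<'E'
from h import *
s=capture("scene")
for d in spotter.mark_of("scene","tab_top")[:3]: print(round(d["p"],2),np.round(d["location"],4))
cv2.imwrite("pics/s3.png",cv2.resize(s[140:260,200:340],None,fx=4,fy=4,interpolation=cv2.INTER_CUBIC)[:,:,::-1])
E
```

```text
time_s: 7.85
eef_pos: [0.5775, -0.116, 0.0607]
ee_rot: [[0.166, 0.986, 0.0], [0.986, -0.166, 0.0], [0.0, 0.0, -1.0]]
contact_force: [0.2, 3.5, -0.2]
grip_width: 0.0007
0.8 [ 0.5756 -0.1296  0.088 ]
0.68 [ 0.3718 -0.1848  0.0665]
0.61 [0.437  0.1058 0.0617]
```

View pics/s3.png

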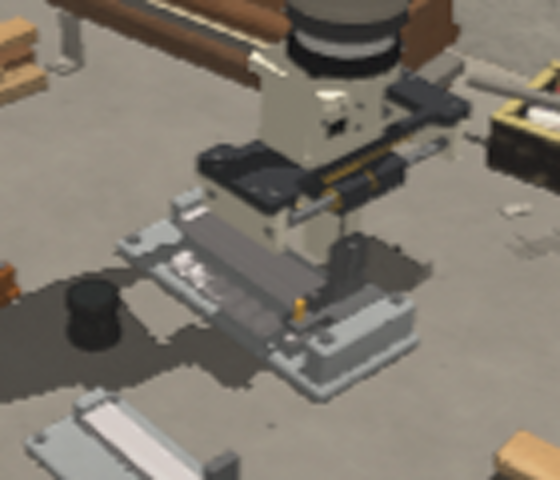

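The crop shows the fingers behind the tab at (345,265), with the saddle up against the closed block. The force has reached 3.5 N. A small extra push will confirm the stop is rigid.

```bash
python3 -m pendant '[[-0.5,0,0,0],[-0.5,0,0,0],[0,0,0,0],[0,0,0,0],[0,0,0,0],[0,0,0,0],[0,0,0,0],[0,0,0,0]]'
```

```text
time_s: 8.75
eef_pos: [0.5775, -0.1161, 0.0607]
ee_rot: [[0.166, 0.986, 0.0], [0.986, -0.166, 0.002], [0.002, -0.0, -1.0]]
contact_force: [1.4, 7.1, 0.5]
grip_width: 0.0003
```

The end is rigid: the pose held while the force rose to 7 N, so zero is set with TCP s0 ≈ −18.6 mm along the rail. Now I'll back off, lift over the tab and come down on the closed-end side.

```bash
python3 -m pendant '[[4,0,0,0],[8,0,0,0],[4,0,0,0],[0,0,-23,0],[0,0,-24,0],[0,0,0,0],[-30,0,0,0],[-30,0,0,0]]'
python3 -m pendant '[[0,0,0,0],[0,0,0,0],[0,0,24,0],[0,0,23,0],[0,0,0,0],[2,0,0,0],[2,0,0,0],[0,0,0,0]]'
python3 - <<'E'
from h import *
s=capture("scene");w=capture("wrist")
for c in("scene","wrist"):
 for n in("tab_top","notch_bar","click_roller"):
  for d in spotter.mark_of(c,n)[:3]:
   L=np.array(d["location"]);print(c,n,round(d["p"],2),L.round(4),"s",(L@[.166,.986,0]).round(4))
cv2.imwrite("pics/w4.png",cv2.resize(w[:260,200:420],None,fx=3,fy=2.3,interpolation=cv2.INTER_CUBIC)[:,:,::-1])
print(readout.state()["time_s"])
E
```

```text
time_s: 9.55
eef_pos: [0.5698, -0.1605, 0.1072]
ee_rot: [[0.164, 0.986, -0.001], [0.986, -0.164, -0.0], [-0.0, -0.0, -1.0]]
contact_force: [0.3, 0.5, -1.2]
grip_width: 0.0005
time_s: 10.35
eef_pos: [0.5715, -0.1563, 0.0619]
ee_rot: [[0.166, 0.986, 0.002], [0.986, -0.166, -0.001], [-0.0, 0.002, -1.0]]
contact_force: [-0.2, 0.2, -0.2]
grip_width: 0.0005
scene tab_top 0.64 [ 0.5778 -0.131   0.092 ] s -0.0333
scene tab_top 0.53 [ 0.3727 -0.1822  0.0681] s -0.1178
scene tab_top 0.51 [0.4362 0.1031 0.06  ] s 0.1741
scene notch_bar 0.74 [ 0.5411 -0.0825  0.0129] s 0.0085
scene click_roller 0.75 [ 0.3379 -0.1819  0.023 ] s -0.1233
scene click_roller 0.66 [0.405  0.1081 0.0168] s 0.1738
scene click_roller 0.48 [ 0.5315 -0.1237  0.0243] s -0.0337
wrist notch_bar 0.92 [ 0.5381 -0.0821  0.0147] s 0.0084
wrist click_roller 0.86 [ 0.5293 -0.1285  0.0276] s -0.0388
10.75
```

View pics/w4.png

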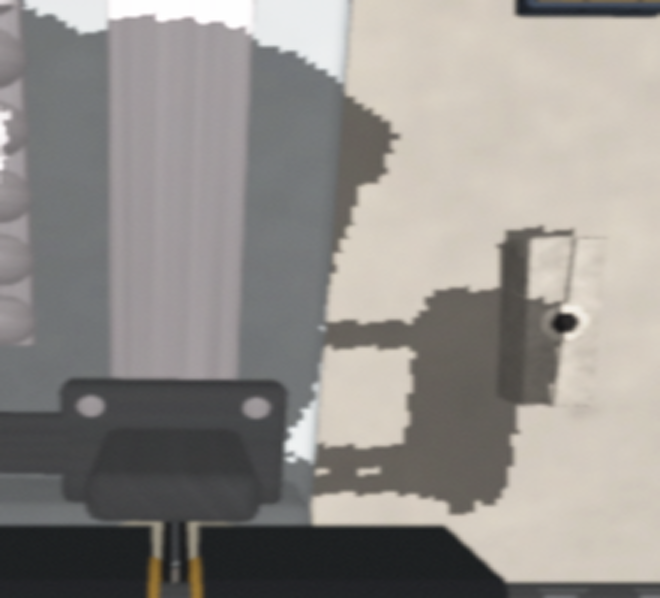

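Wrist view: the fingers at (175,540) sit just behind the tab at (185,470), centred on it, and the ridges are at left. Notch 1 is at about 42 mm of travel, so ridges are due at 33, 51 and 69 mm and notch 3 at 78 mm. Now I'll push outward slowly.

```bash
python3 -m pendant '[[2,0,0,0],[2,0,0,0],[2,0,0,0],[2,0,0,0],[2,0,0,0],[3,0,0,0],[3,0,0,0],[3,0,0,0]]'
python3 -m pendant '[[2,0,0,0],[2,0,0,0],[2,0,0,0],[1,0,0,0],[1,0,0,0],[1,0,0,0],[1,0,0,0],[1,0,0,0]]'
```

```text
time_s: 11.55
eef_pos: [0.574, -0.1377, 0.0607]
ee_rot: [[0.166, 0.986, 0.0], [0.986, -0.166, 0.0], [0.0, 0.0, -1.0]]
contact_force: [0.6, -0.4, -0.8]
grip_width: 0.0006
time_s: 12.35
eef_pos: [0.5757, -0.127, 0.0607]
ee_rot: [[0.166, 0.986, 0.0], [0.986, -0.166, 0.0], [0.0, 0.0, -1.0]]
contact_force: [0.1, -0.7, 0.6]
grip_width: 0.0002
```

```bash
cat > t.py <<'E'
from h import *
def look(tag=""):
  for c in("scene","wrist"):
   capture(c)
   for n in("tab_top","click_roller"):
    for d in spotter.mark_of(c,n)[:4]:
     L=np.array(d["location"])
     if L[0]>.48 and d["p"]>.3: print(c,n,round(d["p"],2),"travel mm",((L@[.166,.986,0]+.0338)*1e3).round(1))
  st=readout.state();p=np.array(st["eef_pos"]);print("t",st["time_s"],"F",np.round(st["contact_force"],1),"contact travel",((p@[.166,.986,0]+.0496)*1e3).round(1))
look()
E
python3 t.py
```

```text
scene tab_top 0.6 travel mm 22.4
scene click_roller 0.75 travel mm 23.0
wrist tab_top 0.72 travel mm 22.5
wrist click_roller 0.98 travel mm 18.5
t 12.65 F [-0.2  0.4  0.5] contact travel 19.9
```

```bash
python3 -m pendant '[[1,0,0,0],[1,0,0,0],[1,0,0,0],[1,0,0,0],[1,0,0,0],[1,0,0,0],[1,0,0,0],[1,0,0,0]]'
python3 -m pendant '[[0.5,0,0,0],[0.5,0,0,0],[0.5,0,0,0],[0.5,0,0,0],[0,0,0,0],[0,0,0,0],[0,0,0,0],[0,0,0,0]]'
```

```text
time_s: 13.45
eef_pos: [0.5771, -0.1188, 0.0607]
ee_rot: [[0.166, 0.986, 0.0], [0.986, -0.166, 0.0], [0.0, 0.0, -1.0]]
contact_force: [0.6, -2.5, -1.7]
grip_width: 0.0006
time_s: 14.25
eef_pos: [0.5773, -0.1171, 0.0607]
ee_rot: [[0.166, 0.986, -0.0], [0.986, -0.166, 0.0], [0.0, -0.0, -1.0]]
contact_force: [0.0, 0.9, 0.2]
grip_width: 0.0005
```

```bash
python3 t.py
```

```text
scene tab_top 0.7 travel mm 33.5
scene click_roller 0.5 travel mm 31.5
wrist tab_top 0.82 travel mm 34.0
wrist click_roller 0.79 travel mm 26.6
wrist click_roller 0.67 travel mm 39.8
t 14.55 F [-0.8  0.4 -0.2] contact travel 29.9
```

```bash
python3 -m pendant '[[0.5,0,0,0],[0.5,0,0,0],[0.5,0,0,0],[0.5,0,0,0],[0,0,0,0],[0,0,0,0],[0,0,0,0],[0,0,0,0]]'; python3 t.py
python3 - <<'E'
from h import *
w=capture("wrist")
cv2.imwrite("pics/w5.png",cv2.resize(w[60:260,150:350],None,fx=3,fy=3,interpolation=cv2.INTER_CUBIC)[:,:,::-1])
E
```

```text
time_s: 15.35
eef_pos: [0.5776, -0.1152, 0.0607]
ee_rot: [[0.166, 0.986, -0.0], [0.986, -0.166, 0.0], [0.0, -0.0, -1.0]]
contact_force: [0.2, -0.6, -0.6]
grip_width: 0.0004
scene tab_top 0.7 travel mm 32.4
scene click_roller 0.81 travel mm 35.4
wrist tab_top 0.98 travel mm 34.7
wrist click_roller 0.58 travel mm 29.6
t 15.65 F [-0.5 -0.5  0.6] contact travel 31.9
```

View pics/w5.png

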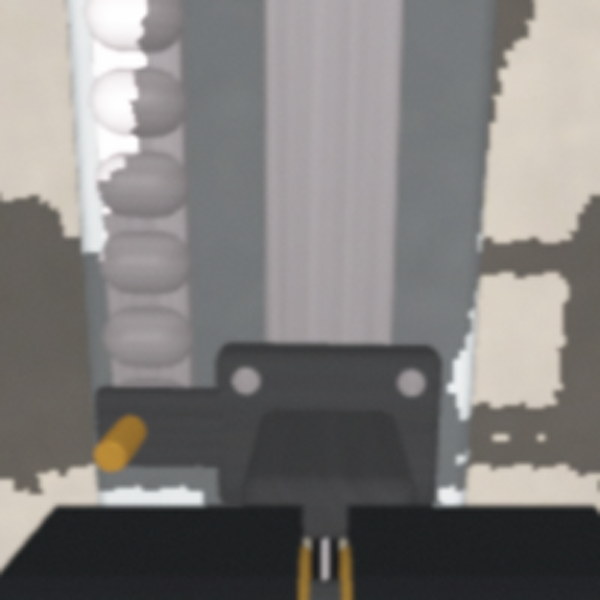

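```bash
for i in 1; do python3 -m pendant '[[0.5,0,0,0],[0.5,0,0,0],[0.5,0,0,0],[0.5,0,0,0],[0.5,0,0,0],[0.5,0,0,0],[0,0,0,0],[0,0,0,0]]'; done; python3 t.py
```

```text
time_s: 16.5
eef_pos: [0.5782, -0.1123, 0.0607]
ee_rot: [[0.166, 0.986, 0.0], [0.986, -0.166, 0.0], [0.0, 0.0, -1.0]]
contact_force: [0.8, 0.3, -0.5]
grip_width: 0.0008
scene tab_top 0.55 travel mm 41.0
scene click_roller 0.55 travel mm 44.5
wrist tab_top 0.78 travel mm 42.1
wrist click_roller 0.92 travel mm 40.5
t 16.8 F [ 0.1  0.2 -0.1] contact travel 34.9
```

First click: the stop is now at about 42 mm by both cameras, the finger contact is at 34.9 mm, and it snapped ahead between 32 and 35 mm as predicted. On to the second ridge, due at about 51 mm.

```bash
python3 -m pendant '[[1,0,0,0],[1,0,0,0],[1,0,0,0],[1,0,0,0],[1,0,0,0],[1,0,0,0],[1,0,0,0],[1,0,0,0]]'
python3 -m pendant '[[1,0,0,0],[1,0,0,0],[1,0,0,0],[0.5,0,0,0],[0.5,0,0,0],[0,0,0,0],[0,0,0,0],[0,0,0,0]]'
python3 -m pendant '[[0.5,0,0,0],[0.5,0,0,0],[0.5,0,0,0],[0.5,0,0,0],[0.5,0,0,0],[0,0,0,0],[0,0,0,0],[0,0,0,0]]'
python3 t.py
```

```text
time_s: 17.6
eef_pos: [0.5794, -0.1049, 0.0607]
ee_rot: [[0.167, 0.986, 0.0], [0.986, -0.167, -0.0], [-0.0, 0.0, -1.0]]
contact_force: [-0.4, -3.7, -0.2]
grip_width: 0.0007
time_s: 18.4
eef_pos: [0.5801, -0.1002, 0.0607]
ee_rot: [[0.166, 0.986, -0.0], [0.986, -0.166, 0.0], [0.0, -0.0, -1.0]]
contact_force: [-0.5, 0.5, -0.0]
grip_width: 0.0005
time_s: 19.2
eef_pos: [0.5806, -0.0979, 0.0607]
ee_rot: [[0.166, 0.986, 0.0], [0.986, -0.166, 0.0], [0.0, 0.0, -1.0]]
contact_force: [0.0, 0.3, -0.7]
grip_width: 0.0005
scene tab_top 0.61 travel mm 53.8
scene click_roller 0.68 travel mm 52.0
wrist tab_top 0.73 travel mm 52.2
wrist click_roller 0.73 travel mm 47.6
t 19.5 F [-0.8 -0.7  0.1] contact travel 49.4
```

```bash
python3 -m pendant '[[0.5,0,0,0],[0.5,0,0,0],[0.5,0,0,0],[0.5,0,0,0],[0.5,0,0,0],[0.5,0,0,0],[0.5,0,0,0],[0,0,0,0]]'; python3 t.py
```

```text
time_s: 20.3
eef_pos: [0.5812, -0.0945, 0.0607]
ee_rot: [[0.166, 0.986, 0.0], [0.986, -0.166, 0.0], [0.0, 0.0, -1.0]]
contact_force: [-1.2, 0.4, -0.3]
grip_width: 0.0001
scene tab_top 0.82 travel mm 58.4
scene click_roller 0.65 travel mm 59.6
wrist tab_top 0.9 travel mm 59.6
wrist click_roller 0.73 travel mm 56.0
t 20.6 F [-0.2 -0.6  0.2] contact travel 52.8
```

Second click: the stop is at about 60 mm. Same pattern again for the third ridge, stopping the finger at about 71 mm of contact travel. Ridge 4's crest is at 87 mm, so there is margin.

```bash
python3 -m pendant '[[1,0,0,0],[1,0,0,0],[1,0,0,0],[1,0,0,0],[1,0,0,0],[1,0,0,0],[1,0,0,0],[1,0,0,0]]'
python3 -m pendant '[[1,0,0,0],[1,0,0,0],[1,0,0,0],[0.5,0,0,0],[0.5,0,0,0],[0.5,0,0,0],[0.5,0,0,0],[0,0,0,0]]'
python3 -m pendant '[[0.5,0,0,0],[0.5,0,0,0],[0.5,0,0,0],[0.5,0,0,0],[0.5,0,0,0],[0.5,0,0,0],[0,0,0,0],[0,0,0,0]]'
python3 t.py
```

```text
time_s: 21.4
eef_pos: [0.5825, -0.0871, 0.0607]
ee_rot: [[0.167, 0.986, 0.0], [0.986, -0.167, -0.0], [-0.0, 0.0, -1.0]]
contact_force: [-1.2, -3.8, 0.0]
grip_width: 0.0003
time_s: 22.2
eef_pos: [0.5833, -0.0814, 0.0607]
ee_rot: [[0.166, 0.986, 0.0], [0.986, -0.166, 0.0], [0.0, -0.0, -1.0]]
contact_force: [1.2, -0.3, -0.2]
grip_width: 0.0004
time_s: 23.0
eef_pos: [0.5838, -0.0787, 0.0607]
ee_rot: [[0.166, 0.986, -0.0], [0.986, -0.166, 0.0], [0.0, -0.0, -1.0]]
contact_force: [-0.2, 0.5, 0.4]
grip_width: 0.0003
scene tab_top 0.67 travel mm 77.5
scene click_roller 0.82 travel mm 79.7
wrist tab_top 0.89 travel mm 80.3
wrist click_roller 0.93 travel mm 77.8
t 23.3 F [-0.7 -0.5 -0.2] contact travel 68.9
```

Third click: the stop is at about 78 mm and has snapped clear of the finger. I'll withdraw, lift and check.

```bash
python3 -m pendant '[[-8,0,0,0],[-12,0,0,0],[-10,0,0,0],[0,0,-30,0],[0,0,-40,0],[-30,0,-30,0],[-30,0,0,0],[0,0,0,0]]'
python3 - <<'E'
from h import *
w=capture("wrist");save("w6.png",w)
E
python3 t.py
```

```text
time_s: 24.1
eef_pos: [0.5685, -0.1719, 0.162]
ee_rot: [[0.17, 0.985, 0.002], [0.985, -0.17, -0.002], [-0.002, 0.003, -1.0]]
contact_force: [0.3, -0.1, -0.3]
grip_width: 0.0005
scene tab_top 0.85 travel mm 76.7
scene click_roller 0.62 travel mm 83.1
wrist tab_top 0.56 travel mm 80.1
wrist click_roller 0.77 travel mm 75.5
t 24.45 F [ 0.1  0.5 -1. ] contact travel -20.4
```

View pics/w6.png

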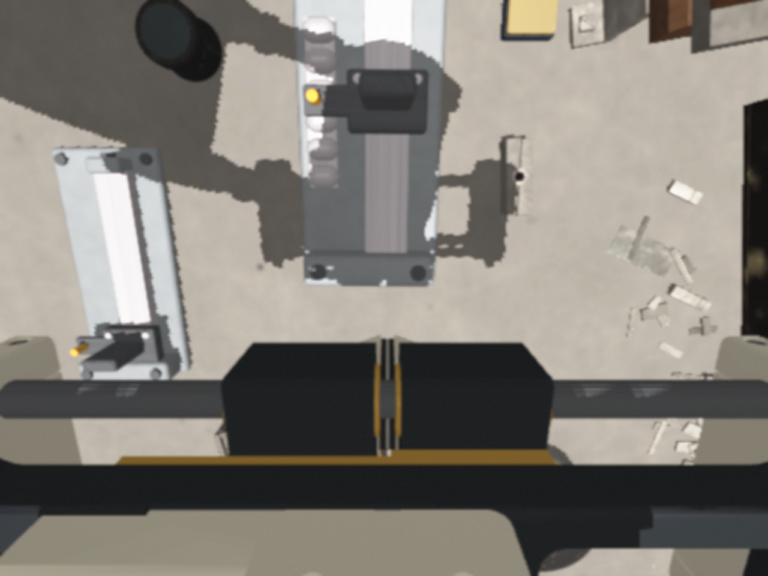

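The final view shows the arm with its orange dot at (313,97). Three ridges are on the closed-end side at (322,175), (322,150) and (321,127), and the others lie beyond it, so the roller is in the third notch. The loupe, quoin and stone are undisturbed.

```bash
python3 -c "
from workcell import finish_job; print(finish_job())"
```

```text
the job is handed in; nothing more can be done
None
```

I set the larger grey gauge (the one with the notch bar) to the third click and handed the job in at about 24.5 s, with the gripper clear of everything.

- **Zeroing:** with the shut fingertips I pushed the stop back against the broad closed end. The force rose to about 7 N with no further movement, so it was hard against the end.
- **Clicks:** I pushed it out slowly from the other side. It snapped forward at about 42, 60 and 78 mm of travel, with at most about 4 N showing in the force readings taken at the end of each move.
- **Last checks:** with the arm withdrawn, the tab read 76.7 mm (scene camera) and 80.1 mm (wrist camera), against about 78 mm expected. In the wrist picture three ridges lie on the closed-end side of the roller arm, which puts it in the third notch.
- **Disagreement:** the roller position was less certain, at 83.1 mm and 75.5 mm. That averages about 79 mm, and the fourth ridge is at about 87 mm.
- **Other things on the table:** the loupe, quoin and stone looked undisturbed in the last picture. I did not measure the other loose things again, but the tool only worked over the gauge.

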